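Lock the lens carrier and set the purge valve two turns open

ROBOT

A 6-joint arm with a two-finger parallel gripper is mounted at the origin on the work surface. World frame = base frame: x ahead of the robot, y to its left, z up, the work surface at z = 0. Lengths are in m, angles in degrees, forces in N, time in s.
With the tool pointing down it reaches from about 0.25 to 0.8 m from the base axis. Payload 3.9 kg.
Tool frame: the origin (TCP) lies between the finger pads, 19 mm behind the fingertips; this is the grasp point; z points along the fingers, y is the line along which they close (so a half turn about z gives the same grasp; the last joint's range is limited). The gripper opens to 85 mm and grips with 20 to 120 N. Pads are 22 mm wide; open, the fingers measure 114 mm over their backs; the gripper's body (76 mm by 85 mm) begins 54 mm behind the grasp point. The pads swing forward as they close: fully open they stand 13 mm farther back than shut.
Start: joints at [69.385, 14.897, -7.913, 67.191, 0, 90], TCP at [0.185, 0.491, 0.25] pointing down, gripper open.
Joint ranges: [-159.42, 159.42], [-47.68, 98.78], [-73.54, 78.23], [-108.79, 121.32], [-90, 84.71], [-180, 180]. Speed limits (degrees/s): [147.25, 147.25, 180, 180, 180, 180].

INTERFACE

Orientations are given as a 3x3 rotation matrix whose columns are the frame's x, y, z axes.
In Python, from bench import env, snapshot, camera_params, job_done gives the robot as it stands (env), with the cameras as plain functions and the job as plain functions.
- The arm moves only by the tool drive_effector, called in YAML: its name, and indented under it one key for each argument. Schema: {"type":"object","properties":{"deltas":{"type":"array","items":{"type":"object","properties":{"jaw":{"type":"number"},"sx":{"type":"number"},"sy":{"type":"number"},"sz":{"type":"number"},"rx":{"type":"number"},"ry":{"type":"number"},"rz":{"type":"number"}},"additionalProperties":false,"required":["jaw"]},"minItems":1,"maxItems":8},"force":{"type":"number"},"only":{"type":"string"},"quiet":{"type":"boolean"},"lines":{"type":"string"}},"required":["deltas"],"additionalProperties":false}. deltas is a list of rows, 1 to 8 of them, each an object with the fields jaw (the finger opening in m), sx, sy, sz (the shift in shares of the most that a row can go, 1 being 50 mm), rx, ry, rz (a rotation vector in fractions of the full range, 1 being 120 degrees); a field left out counts as zero (the opening has to be given); each row shifts and turns the commanded pose from where the row before left it, along the tool's axes as they then stand; what a row does not reach is not made up. A row lasts 1/10 s, in which the tool goes at most 0.05 m and 8.59 degrees, less where a joint would pass 70% of its speed; a pose out of reach is approached as far as the arm can. The fingers move at their own pace and stop on an object; force is the grip in N (left out, the last holds). Time passes only in rows, so rows that do not move let the fingers close. The tool returns the time, the measured TCP pose, the force, the opening and the grip force at its end. only (a regular expression) keeps the lines of the reply that match it, lines (a string "A,B") keeps lines A to B, and quiet returns only ok. Input that does not fit is refused with a message, and nothing moves.
- env.get_state(): the state, without advancing time (a new reading comes with each control period).
- snapshot(name): name is "side" or "top"; returns (picture, depth): 420x560x3 uint8, red, green, blue; 420x560 float32, m along the optical axis (not along the pixel's ray), 0 where there is no reading.
- camera_params(name): a dict with "camera_matrix" (3x3 intrinsics, pixels), "k1" (the pictures are not rectified: a ray, as slopes to the right and down, at radius r is drawn at 1 + k1 r^2 times it, then the intrinsics apply), "rvec" (rotation vector, rad) and "tvec" (3), from world to camera coordinates, as OpenCV has them. Camera axes: x right, y down, z forward; pixel columns grow to the right and rows downward; lengths in m; the calibration is good to about 2 mm. A picture is of the moment at which its call begins. camera_params takes no time and is no camera call.
- job_done(): hands the job in; it is judged then, once.
The state is a dict: "clock": time; "q": joint angles; "joint_velocities": joint speeds; "joint_torque": joint torques, N m; "position": TCP position; "tcp_rot": TCP orientation; "wrist_force": force on the tool from outside, world axes, zero at the start; "ft_torque": the same for the moment, N m; "opening": finger opening in m; "grip_force": force on a finger pad.
Only numpy, scipy, OpenCV 4.12 (cv2) and the standard library are available. Lean on these libraries where they do the work, as an engineer would, in place of code of your own. Each camera call takes 0.05 s, during which the arm holds its last target. There are 200 camera calls.

TASK

Swing the keeper bar of the lens fixture shut over the lens carrier until it clicks into its detent, and let go of it. Then take the purge valve's crank handle, turn the wheel clockwise until the valve is closed against its stop, and back it off (counterclockwise) exactly two full turns from there. Finish while still gripping the crank handle at that setting, and leave everything else on the bench where it is.

Things in the scene. Friction and masses are not known exactly. Their poses are not given: they have to be found in the camera images.
- fixture: Lens fixture fixed to the bench, left or right of the valve: dark steel plate 130 (x) x 160 (y) x 12 mm, origin at the centre of its underside. A low nest (lips 6 mm high) in its middle holds the lens carrier; a pivot pillar stands near its +y edge, a catch block with a spring ball (35 mm high) near its -y edge.
- keeper_hinge (a point): the keeper bar's vertical hinge axis on the pivot pillar, at the underside of the bar; 62 mm from the fixture's centre along its +y, 36.5 mm above the bench
- keeper_bar (a joint): Angle of the steel keeper bar, 132 x 16 x 8 mm, top 44.5 mm above the bench, swinging level about keeper_hinge. 0 = shut (hard stop): it lies from the hinge along the fixture's -y. It grows (to 1.75) clockwise from above, free end to the fixture's -x. In the last 0.12 rad a spring ball resists, 4 N at the knob, then holds it shut (below 0.03). Else about 1 N friction; it stays where left.
- keeper_knob: upright black cylinder on the keeper bar, 16 mm diameter, 40 mm high, 108 mm from the hinge axis; origin at its middle, 64.5 mm above the bench (it spans 44.5 to 84.5 mm). It spins freely about its own axis, so that a gripper holding it from above can lead the bar round without turning.
- carrier: lens carrier lying loose in the nest: aluminium plate 90 x 70 x 10 mm with a 54 mm dark ring and glass on it, top 26 mm above the bench; origin at the centre of its underside; stays where it lies
- valve: purge valve fixed to the bench: aluminium block 80 (x) x 56 (y) x 40 mm with a steel tube stub on each y side, brass bonnet and vertical stem; origin at the centre of its underside
- wheel_axis (a point): point on the wheel's vertical axis, 126 mm above the bench, at the height of the middle of the crank handle
- valve_wheel (a joint): Wheel angle from fully closed, through whole turns: 0 = closed at a hard stop, two turns open = 12.566, end 25.1. Counterclockwise from above opens (grows), clockwise closes. Black three-spoked wheel, 112 mm over its rim, rim top 101 mm above the bench; does not rise. About 3 N of friction at the crank keeps it where left. At 0 the crank lies from the axis along the valve's +x.
- crank_handle: upright steel crank handle on the wheel rim, 20 mm diameter, 44 mm high, its axis 50 mm from the wheel axis; origin at its middle, 126 mm above the bench (it spans 104 to 148 mm). It spins freely about its own axis, so that a gripper holding it from above can be led round the wheel axis in a circle without turning.
- mirror_mount: a loose bystander, to be left alone; origin at the centre of its underside: black mirror mount on a post, 50 x 50 x 90 mm
- lens_ring: a loose bystander, to be left alone; origin at the centre of its underside: dark steel ring, 56 mm diameter, 12 mm high
- screwdriver: a loose bystander, to be left alone; origin at its underside: screwdriver 170 mm long
- solvent_bottle: a loose bystander, to be left alone; origin at the centre of its underside: amber bottle, 54 mm diameter, 130 mm high
- parts_tray: a loose bystander, to be left alone; origin at the centre of its underside: white divided tray 100 x 140 x 25 mm
- post_base: a loose bystander, to be left alone; origin at the centre of its underside: steel post on a round foot, 50 mm diameter, 50 mm high
- gauge_block: a loose bystander, to be left alone; origin at the centre of its underside: steel block 60 x 30 x 20 mm

How it is judged:
By the outcome, as a careful person would: the job done as asked, in the order asked, and still so for the second after the job is handed in, while the arm keeps its last pose, push and grip.
It also fails if it takes over 72 s, if anything falls off the work surface, if the arm or the gripper's body presses on something with over 40 N, if the wrist force passes 120 N, or if a joint passes its speed limit or range.

## Working session

There is one attempt and no reset: what is moved stays moved. The work goes in short steps, Python scripts to look and compute and a tool call to move; the robot and the scene stay as the last step left them, time stands still between calls to the robot, and variables do not carry over. Pictures are saved under pics/ and viewed, at most 10 in all, crops included, and the job is handed in when it is done.

```bash
ls; mkdir -p pics; python3 - <<'E'
from bench import env, snapshot, camera_params, job_done
import cv2,numpy as np
for n in("top","side"):
    p,d=snapshot(n); cv2.imwrite(f"pics/{n}0.png",cv2.resize(p[:,:,::-1],(800,600))); np.save(f"pics/{n}0.npy",d)
    print(n,{k:np.round(v,3).tolist() for k,v in camera_params(n).items()})
s=env.get_state(); print(s)
E
```

```text
bench.py
pics
top {'camera_matrix': [[426.017, 0.0, 283.319], [0.0, 426.017, 215.708], [0.0, 0.0, 1.0]], 'k1': -0.107, 'rvec': [2.145, -2.117, 0.195], 'tvec': [-0.019, 0.595, 1.387]}
side {'camera_matrix': [[402.873, 0.0, 280.202], [0.0, 402.873, 213.601], [0.0, 0.0, 1.0]], 'k1': 0.039, 'rvec': [2.281, -0.504, 0.206], 'tvec': [-0.519, 0.254, 1.013]}
{'clock': 0.1, 'q': array([ 6.93853160e+01,  1.49316040e+01, -7.97895423e+00,  6.71901950e+01,
       -8.18349804e-05,  8.99986429e+01]), 'joint_velocities': array([ 0.00322323, -0.10814279,  0.03886727, -0.05306294,  0.09277893,
       -0.09973837]), 'joint_torque': array([-2.30537765e-06, -4.06508195e+01,  2.54527581e+01,  1.01205020e-02,
       -8.72693909e-05, -7.94693676e-06]), 'position': array([0.18463722, 0.49083616, 0.24924757]), 'tcp_rot': array([[-9.35977673e-01,  3.52058821e-01, -6.17789993e-04],
       [ 3.52059363e-01,  9.35976225e-01, -1.64638222e-03],
       [-1.38663732e-06, -1.75847575e-03, -9.99998454e-01]]), 'wrist_force': array([ 0.53875384,  0.49311985, -0.09550202]), 'ft_torque': array([-0.03134745,  0.07109662, -0.04578756]), 'grip_force': 0.0, 'opening': 0.08542208346624314}
```

View pics/top0.png

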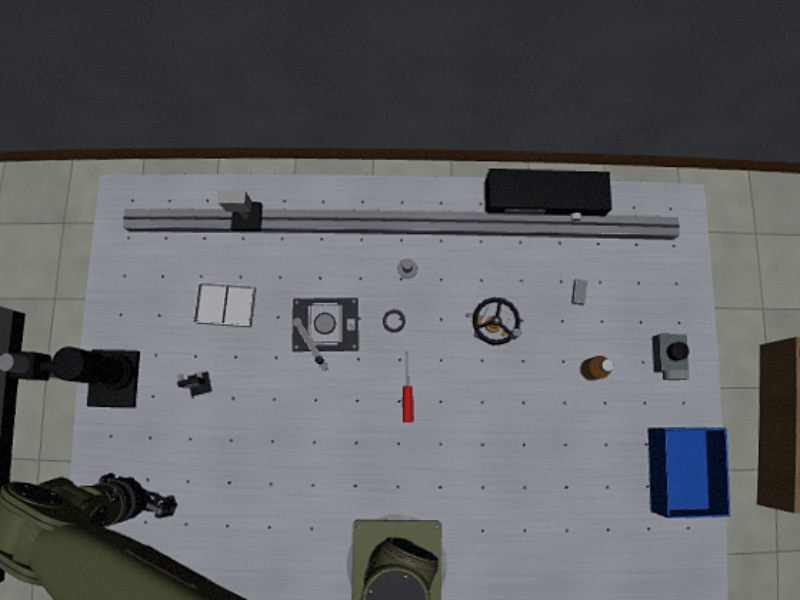

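View pics/side0.png

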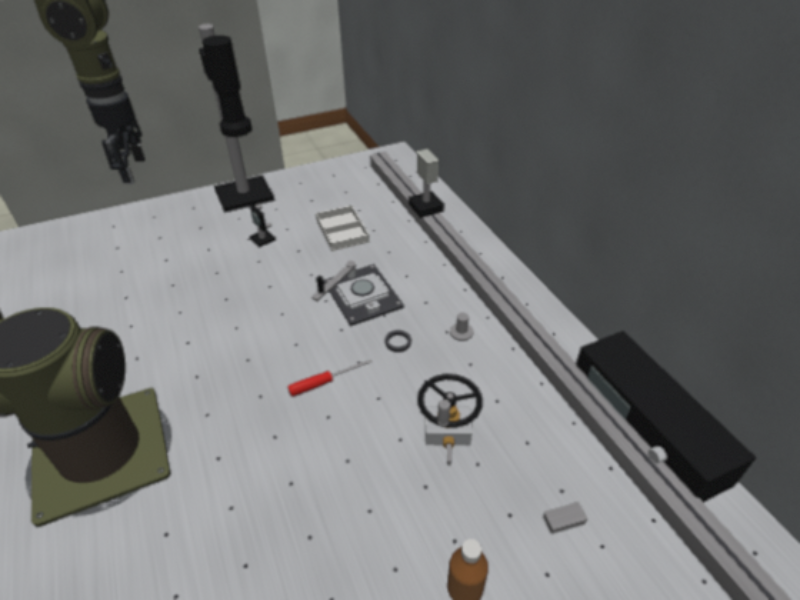

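The top view shows the fixture at about (325,324), with the bar running from the hinge at (297,322) to the knob at (322,365). The wheel is at (497,321), with the crank probably at (517,333). The side view agrees with this. Next I'll enlarge both areas.

```bash
python3 - <<'E'
from bench import env, snapshot, camera_params, job_done
import cv2,numpy as np
t,_=snapshot("top"); s,_=snapshot("side")
def c(p,u,v): return cv2.resize(p[v:v+75,u:u+100,::-1],(400,300),interpolation=cv2.INTER_CUBIC)
# quadrants, 4x: top@fixture, top@wheel, side@fixture, side@wheel
im=np.vstack([np.hstack([c(t,190,195),c(t,300,195)]),np.hstack([c(s,200,170),c(s,270,250)])])
cv2.imwrite("pics/c.png",im)
E
```

```text
(no output)
```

View pics/c.png

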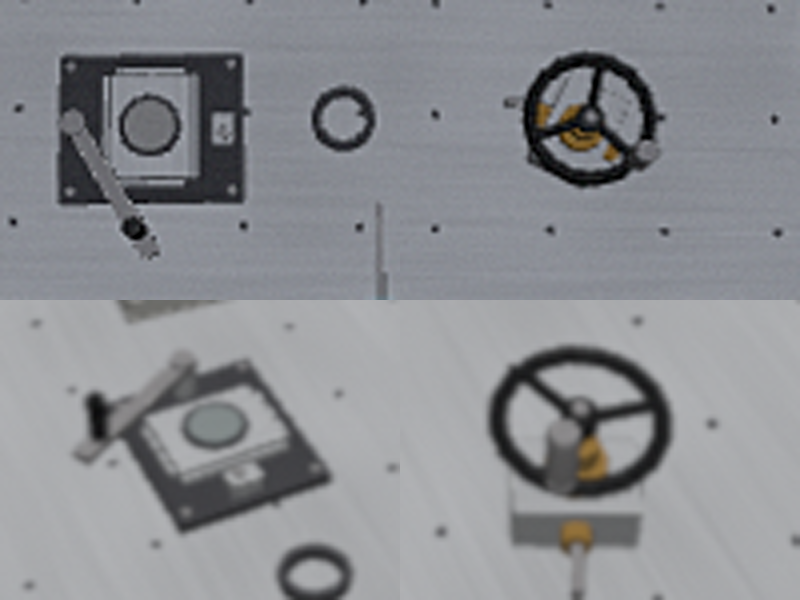

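The crop is at 4x. In the top view, the hinge is at (72,122), the knob top at (134,228), the wheel hub at (591,117) and the crank top at (648,151). In the side view, the knob top is at (97,396), the crank top at (565,430) and the rim centre at (580,421).

```bash
cat > h.py <<'E'
from bench import env, snapshot, camera_params, job_done
import cv2,numpy as np
def at_z(cam,uv,z):
    c=camera_params(cam); R,_=cv2.Rodrigues(np.array(c["rvec"],float)); t=np.array(c["tvec"],float).ravel()
    p=cv2.undistortPoints(np.array([[uv]],float),np.array(c["camera_matrix"]),np.array([c["k1"],0,0,0.]))[0,0]
    d=R.T@np.r_[p,1]; o=-R.T@t
    return (o+d*(z-o[2])/d[2]).round(4)
def crop(cam,X,Y,u0,v0,z,k=4): return at_z(cam,(u0+(X+.5)/k-.5,v0+(Y+.5)/k-.5),z)
def tool(dx,dy,dz=0): # world shift -> tool axes
    return (env.get_state()["tcp_rot"].T@np.array([dx,dy,dz])).round(4)
E
python3 - <<'E'
from h import *
for X,Y in((58,55),(243,55),(243,203),(58,203)): print("plate",crop("top",X,Y,190,195,.012))
print("hinge",crop("top",72,122,190,195,.0445)); 
print("knob",crop("top",134,228,190,195,.0845),crop("side",97,95,200,170,.0845))
print("hub",crop("top",191,117,300,195,.101),crop("top",190,119,300,195,.098),"side rim",crop("side",180,121,270,250,.098))
print("crank",crop("top",248,151,300,195,.148),crop("side",165,130,270,250,.148))
E
```

```text
plate [0.6252 0.2667 0.012 ]
plate [0.6274 0.1046 0.012 ]
plate [0.4979 0.1013 0.012 ]
plate [0.4954 0.2609 0.012 ]
hinge [0.5611 0.246  0.0445]
knob [0.4683 0.1845 0.0845] [0.471  0.1863 0.0845]
hub [ 0.5629 -0.2198  0.101 ] [ 0.5618 -0.2194  0.098 ] side rim [ 0.5598 -0.2249  0.098 ]
crank [ 0.5289 -0.2572  0.148 ] [ 0.5289 -0.2594  0.148 ]
```

The rows are not in the units I measure in: shifts go in shares of 50 mm and turns go in shares of 120 degrees. I convert before sending: -0.0415 m is -0.83, -0.0206 m is -0.412.

drive_effector:
  deltas:
    - {"jaw":0.05, "sx":-0.83, "sy":-0.412}
    - {"jaw":0.05, "sx":-0.83, "sy":-0.412}
    - {"jaw":0.05, "sx":-0.83, "sy":-0.412}
    - {"jaw":0.05, "sx":-0.83, "sy":-0.412}
    - {"jaw":0.05, "sx":-0.83, "sy":-0.412}
    - {"jaw":0.05, "sx":-0.83, "sy":-0.412}
    - {"jaw":0.05, "sx":-0.83, "sy":-0.412}
    - {"jaw":0.05, "sx":-0.83, "sy":-0.412}
  force: 40

```text
clock: 1.0
position: [0.4385, 0.2186, 0.25]
tcp_rot: [[-0.936, 0.352, 0.0], [0.352, 0.936, 0.0], [-0.0, 0.0, -1.0]]
wrist_force: [0.9, 0.9, 0.7]
opening: 0.0503
grip_force: 0.0
```

drive_effector:
  deltas:
    - {"jaw":0.05, "sx":-0.83, "sy":-0.412}
    - {"jaw":0.05, "sz":0.8}
    - {"jaw":0.05, "sz":0.8}
    - {"jaw":0.05}
    - {"jaw":0.05}

```text
clock: 1.5
position: [0.4685, 0.1861, 0.17]
tcp_rot: [[-0.936, 0.352, -0.002], [0.352, 0.936, -0.001], [0.002, -0.001, -1.0]]
wrist_force: [-0.0, -0.8, 0.4]
opening: 0.0499
grip_force: 0.0
```

```bash
python3 -c "
from h import *
s=env.get_state();p=s['position'];print(tool(.469-p[0],.1853-p[1],.069-p[2]),s['q'].round(1))"
```

```text
[-0.0009 -0.0004  0.101 ] [ 21.7  15.8 -19.2  55.2  -0.   42.3]
```

In the tool's units: 0.035 m is 0.7, 0.01 m is 0.2.

drive_effector:
  deltas:
    - {"jaw":0.05, "sz":0.7}
    - {"jaw":0.05, "sz":0.7}
    - {"jaw":0.05, "sz":0.4}
    - {"jaw":0.05, "sz":0.2}
    - {"jaw":0.05}

```text
clock: 2.0
position: [0.4697, 0.187, 0.0707]
tcp_rot: [[-0.936, 0.351, 0.001], [0.351, 0.936, 0.0], [-0.001, 0.001, -1.0]]
wrist_force: [-0.6, 0.4, 0.5]
opening: 0.05
grip_force: 0.0
```

drive_effector:
  deltas:
    - {"jaw":0.0}
    - {"jaw":0.0}
    - {"jaw":0.0}
    - {"jaw":0}
    - {"jaw":0}
    - {"jaw":0}
  force: 40

```text
clock: 2.6
position: [0.4703, 0.1868, 0.0715]
tcp_rot: [[-0.936, 0.352, 0.003], [0.352, 0.936, 0.001], [-0.002, 0.002, -1.0]]
wrist_force: [-0.8, 0.3, 5.5]
opening: 0.0153
grip_force: 39.0
```

```bash
python3 -c "
from h import *
p=env.get_state()['position'][:2];H=np.array([.5605,.2455]);r=np.hypot(*(p-H));print(r)
for a in (48,39,30,21,14,9,6,3,1,-1):
    n=H+r*np.array([-np.sin(np.radians(a)),-np.cos(np.radians(a))]);print(a,tool(*(n-p)),n);p=n"
```

```text
0.10763678519870369
48 [-0.0143 -0.0089  0.    ] [0.48051028 0.17347693]
39 [-0.0156 -0.0066  0.    ] [0.49276198 0.16185051]
30 [-0.0164 -0.0041  0.    ] [0.50668161 0.15228381]
21 [-0.0168 -0.0014  0.    ] [0.52192643 0.1450124 ]
14 [-0.0131  0.0007  0.    ] [0.5344603  0.14106049]
9 [-0.0093  0.0015  0.    ] [0.5436619 0.1391884]
6 [-0.0055  0.0013  0.    ] [0.54924889 0.13845286]
3 [-0.0054  0.0016  0.    ] [0.55486673 0.13801073]
1 [-0.0036  0.0012  0.    ] [0.55862148 0.13787961]
-1 [-0.0035  0.0013  0.    ] [0.56237852 0.13787961]
```

In the tool's units: -0.0168 m is -0.336, -0.0164 m is -0.328.

drive_effector:
  deltas:
    - {"jaw":0, "sx":-0.286, "sy":-0.178}
    - {"jaw":0, "sx":-0.312, "sy":-0.132}
    - {"jaw":0, "sx":-0.328, "sy":-0.082}
    - {"jaw":0, "sx":-0.336, "sy":-0.028}
    - {"jaw":0, "sx":-0.262, "sy":0.014}
    - {"jaw":0, "sx":-0.186, "sy":0.03}
    - {"jaw":0}
  force: 40

```text
clock: 3.3
position: [0.545, 0.1366, 0.0715]
tcp_rot: [[-0.935, 0.354, 0.004], [0.354, 0.935, -0.003], [-0.005, -0.002, -1.0]]
wrist_force: [-0.7, -5.7, 8.2]
opening: 0.0147
grip_force: 39.6
```

In the tool's units: -0.0055 m is -0.11, -0.0054 m is -0.108.

drive_effector:
  deltas:
    - {"jaw":0, "sx":-0.11, "sy":0.026}
    - {"jaw":0, "sx":-0.108, "sy":0.032}
    - {"jaw":0, "sx":-0.072, "sy":0.024}
    - {"jaw":0, "sx":-0.036, "sy":0.012}
    - {"jaw":0}

```text
clock: 3.8
position: [0.5568, 0.1354, 0.0715]
tcp_rot: [[-0.936, 0.353, -0.004], [0.353, 0.936, -0.003], [0.003, -0.005, -1.0]]
wrist_force: [-7.7, -5.4, 14.0]
opening: 0.0146
grip_force: 40.2
```

In the tool's units: -0.0018 m is -0.036, -0.0005 m is -0.01.

drive_effector:
  deltas:
    - {"jaw":0, "sx":-0.036, "sy":0.008, "sz":-0.01}
    - {"jaw":0, "sx":-0.036, "sy":0.008, "sz":-0.01}
    - {"jaw":0}

```text
clock: 4.1
position: [0.5639, 0.1353, 0.0718]
tcp_rot: [[-0.936, 0.353, 0.002], [0.353, 0.936, -0.003], [-0.003, -0.002, -1.0]]
wrist_force: [1.8, -5.3, 4.0]
opening: 0.0149
grip_force: 39.0
```

drive_effector:
  deltas:
    - {"jaw":0, "sx":-0.036, "sy":0.008}
    - {"jaw":0, "sx":-0.036, "sy":0.008}
    - {"jaw":0}

```text
clock: 4.4
position: [0.5659, 0.1353, 0.0715]
tcp_rot: [[-0.936, 0.353, -0.002], [0.353, 0.936, -0.002], [0.001, -0.002, -1.0]]
wrist_force: [-4.2, -5.4, 7.8]
opening: 0.0147
grip_force: 39.5
```

In the tool's units: -0.002 m is -0.04, 0.0008 m is 0.016.

drive_effector:
  deltas:
    - {"jaw":0, "sx":-0.04, "sy":0.016}
    - {"jaw":0, "sx":-0.04, "sy":0.016}
    - {"jaw":0}

```text
clock: 4.7
position: [0.5662, 0.1352, 0.0713]
tcp_rot: [[-0.936, 0.352, -0.009], [0.352, 0.936, -0.002], [0.008, -0.005, -1.0]]
wrist_force: [-11.3, -5.0, 13.6]
opening: 0.0149
grip_force: 40.4
```

In the tool's units: -0.0046 m is -0.092, 0.0036 m is 0.072.

drive_effector:
  deltas:
    - {"jaw":0, "sx":0.072, "sy":-0.092}
    - {"jaw":0}

```text
clock: 4.9
position: [0.5659, 0.135, 0.0716]
tcp_rot: [[-0.936, 0.351, 0.0], [0.351, 0.936, 0.004], [0.001, 0.004, -1.0]]
wrist_force: [-3.8, 3.9, 4.2]
opening: 0.0145
grip_force: 39.4
```

drive_effector:
  deltas:
    - {"jaw":0.05}
    - {"jaw":0.05}
    - {"jaw":0.05}
    - {"jaw":0.05, "sz":-0.4}
    - {"jaw":0.05, "sz":-1}
    - {"jaw":0.05, "sz":-1}
    - {"jaw":0.05, "sz":-0.6}
    - {"jaw":0.05}

```text
clock: 5.7
position: [0.5695, 0.1339, 0.2264]
tcp_rot: [[-0.936, 0.352, 0.01], [0.352, 0.936, 0.002], [-0.009, 0.005, -1.0]]
wrist_force: [-0.4, -0.6, -0.0]
opening: 0.0501
grip_force: 0.0
```

```bash
python3 -c "
from h import *
p=env.get_state()['position'];print(tool(.529-p[0],-.258-p[1],.2-p[2]))"
```

```text
[-0.0999 -0.3812  0.0252]
```

In the tool's units: -0.0474 m is -0.948, -0.0122 m is -0.244.

drive_effector:
  deltas:
    - {"jaw":0.045, "sx":-0.244, "sy":-0.948, "sz":0.04}
    - {"jaw":0.045, "sx":-0.244, "sy":-0.948, "sz":0.04}
    - {"jaw":0.045, "sx":-0.244, "sy":-0.948, "sz":0.04}
    - {"jaw":0.045, "sx":-0.244, "sy":-0.948, "sz":0.04}
    - {"jaw":0.045, "sx":-0.244, "sy":-0.948, "sz":0.04}
    - {"jaw":0.045, "sx":-0.244, "sy":-0.948, "sz":0.04}
    - {"jaw":0.045, "sx":-0.244, "sy":-0.948, "sz":0.04}
    - {"jaw":0.045, "sx":-0.244, "sy":-0.948, "sz":0.04}
  force: 60

```text
clock: 6.5
position: [0.5229, -0.2579, 0.2036]
tcp_rot: [[-0.936, 0.352, -0.002], [0.352, 0.936, 0.001], [0.002, -0.0, -1.0]]
wrist_force: [0.4, -1.1, 0.0]
opening: 0.045
grip_force: 0.0
```

drive_effector:
  deltas:
    - {"jaw":0.045}
    - {"jaw":0.045}

```text
clock: 6.7
position: [0.5229, -0.257, 0.2035]
tcp_rot: [[-0.935, 0.355, -0.002], [0.355, 0.935, 0.001], [0.002, 0.0, -1.0]]
wrist_force: [1.0, 1.1, -0.3]
opening: 0.0449
grip_force: 0.0
```

```bash
python3 - <<'E'
from h import *
s=env.get_state();p=s['position'];print(tool(.529-p[0],-.258-p[1],.127-p[2]),s['q'].round(1))
t,_=snapshot("top"); s,_=snapshot("side")
def c(p,u,v): return cv2.resize(p[v:v+75,u:u+100,::-1],(400,300),interpolation=cv2.INTER_CUBIC)
cv2.imwrite("pics/c2.png",np.vstack([np.hstack([c(t,190,195),c(t,300,195)]),np.hstack([c(s,200,170),c(s,270,250)])]))
E
```

```text
[-0.0062  0.0012  0.0764] [-26.2  21.9  -4.7  63.6   0.   -5.4]
```

View pics/c2.png

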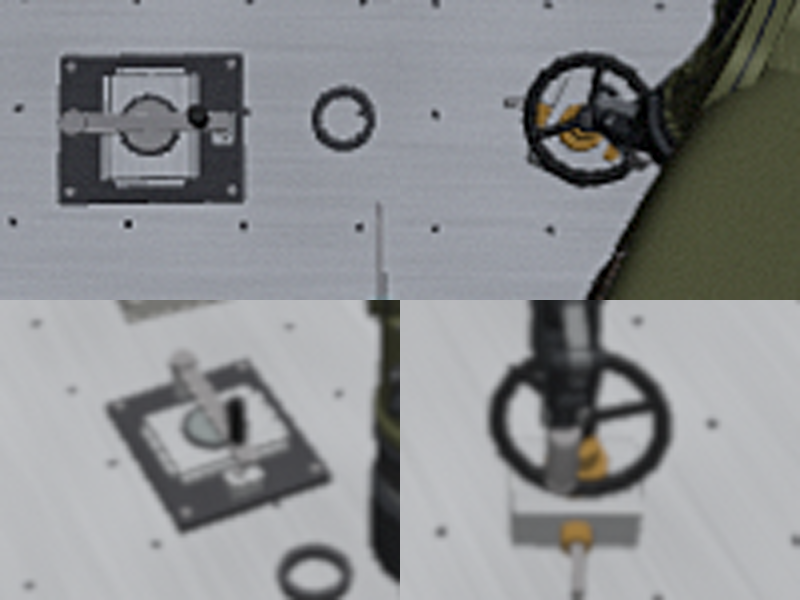

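The bar lies straight over the carrier, with the hinge at (72,122) and the knob at (198,117), so it is shut. The crank is untouched, and I'll descend onto it now.

In the tool's units: 0.03 m is 0.6, 0.025 m is 0.5.

drive_effector:
  deltas:
    - {"jaw":0.045, "sx":-0.12, "sy":0.02, "sz":0.6}
    - {"jaw":0.045, "sz":0.5}
    - {"jaw":0.045, "sz":0.3}
    - {"jaw":0.045, "sz":0.12}
    - {"jaw":0.045}

```text
clock: 7.3
position: [0.5296, -0.2555, 0.1282]
tcp_rot: [[-0.937, 0.35, -0.002], [0.35, 0.937, 0.001], [0.002, 0.0, -1.0]]
wrist_force: [0.4, -0.5, 0.5]
opening: 0.0449
grip_force: 0.0
```

drive_effector:
  deltas:
    - {"jaw":0}
    - {"jaw":0.0}
    - {"jaw":0.0}
    - {"jaw":0}
    - {"jaw":0}
    - {"jaw":0}
  force: 60

```text
clock: 7.9
position: [0.5304, -0.2582, 0.1304]
tcp_rot: [[-0.936, 0.353, 0.002], [0.353, 0.936, -0.002], [-0.002, -0.001, -1.0]]
wrist_force: [-2.2, -2.0, 5.6]
opening: 0.0185
grip_force: 59.0
```

```bash
python3 -c "
from h import *
print(crop('top',114,102,300,195,.02),crop('side',177,285,270,250,.02))
p=env.get_state()['position'][:2];H=np.array([.5625,-.221]);d=p-H;r=.05;f=np.degrees(np.arctan2(d[1],d[0]))%360;print(r,np.hypot(*d),f)
c=lambda a:H+r*np.array([np.cos(np.radians(a)),np.sin(np.radians(a))])
for a in [210,187.5,165,142.5,120,97.5,75,52.5,30,15,7.5,0,-7.5,-15,-22.5,-30]+list(np.arange(-52.5,-240,-22.5)):
    n=c(a);print(a,tool(*(n-p))[:2],n.round(4));p=n"
```

```text
[ 0.5883 -0.1657  0.02  ] [ 0.5319 -0.2809  0.02  ]
0.05 0.04916494674821177 229.1720030843814
210 [0.0147 0.0075] [ 0.5192 -0.246 ]
187.5 [0.0124 0.0151] [ 0.5129 -0.2275]
165 [0.0057 0.0187] [ 0.5142 -0.2081]
142.5 [-0.0019  0.0194] [ 0.5228 -0.1906]
120 [-0.0092  0.0172] [ 0.5375 -0.1777]
97.5 [-0.0151  0.0124] [ 0.556  -0.1714]
75 [-0.0187  0.0057] [ 0.5754 -0.1727]
52.5 [-0.0194 -0.0019] [ 0.5929 -0.1813]
30 [-0.0172 -0.0092] [ 0.6058 -0.196 ]
15 [-0.0089 -0.0095] [ 0.6108 -0.2081]
7.5 [-0.0035 -0.0056] [ 0.6121 -0.2145]
0 [-0.0027 -0.006 ] [ 0.6125 -0.221 ]
-7.5 [-0.0019 -0.0063] [ 0.6121 -0.2275]
-15 [-0.0011 -0.0065] [ 0.6108 -0.2339]
-22.5 [-0.0002 -0.0065] [ 0.6087 -0.2401]
-30 [ 0.0006 -0.0065] [ 0.6058 -0.246 ]
-52.5 [ 0.0069 -0.0183] [ 0.5929 -0.2607]
-75.0 [ 0.0133 -0.0142] [ 0.5754 -0.2693]
-97.5 [ 0.0178 -0.0081] [ 0.556  -0.2706]
-120.0 [ 0.0195 -0.0006] [ 0.5375 -0.2643]
-142.5 [0.0183 0.0069] [ 0.5228 -0.2514]
-165.0 [0.0142 0.0133] [ 0.5142 -0.2339]
-187.5 [0.0081 0.0178] [ 0.5129 -0.2145]
-210.0 [0.0006 0.0195] [ 0.5192 -0.196 ]
-232.5 [-0.0069  0.0183] [ 0.5321 -0.1813]
```

In the tool's units: 0.0187 m is 0.374, 0.0151 m is 0.302.

drive_effector:
  deltas:
    - {"jaw":0, "sx":0.294, "sy":0.15}
    - {"jaw":0, "sx":0.248, "sy":0.302}
    - {"jaw":0, "sx":0.114, "sy":0.374}
    - {"jaw":0, "sx":-0.012, "sy":0.13}
    - {"jaw":0, "sx":-0.012, "sy":0.13}

```text
clock: 8.4
position: [0.5206, -0.1959, 0.1304]
tcp_rot: [[-0.936, 0.352, 0.003], [0.352, 0.936, -0.002], [-0.003, -0.001, -1.0]]
wrist_force: [0.1, -3.6, 6.6]
opening: 0.0183
grip_force: 60.2
```

drive_effector:
  deltas:
    - {"jaw":0, "sx":-0.014, "sy":0.128}
    - {"jaw":0, "sx":-0.184, "sy":0.344}
    - {"jaw":0}

```text
clock: 8.7
position: [0.5406, -0.1768, 0.1304]
tcp_rot: [[-0.936, 0.351, 0.006], [0.351, 0.936, -0.001], [-0.006, 0.001, -1.0]]
wrist_force: [3.9, -1.1, 4.2]
opening: 0.0183
grip_force: 60.1
```

In the tool's units: -0.0194 m is -0.388, -0.0187 m is -0.374.

drive_effector:
  deltas:
    - {"jaw":0, "sx":-0.302, "sy":0.248}
    - {"jaw":0, "sx":-0.374, "sy":0.114}
    - {"jaw":0, "sx":-0.388, "sy":-0.038}
    - {"jaw":0, "sx":-0.344, "sy":-0.184}
    - {"jaw":0, "sx":-0.178, "sy":-0.19}
    - {"jaw":0, "sx":-0.07, "sy":-0.112}
    - {"jaw":0, "sx":-0.054, "sy":-0.12}
    - {"jaw":0}

```text
clock: 9.5
position: [0.6138, -0.2202, 0.1304]
tcp_rot: [[-0.936, 0.352, 0.004], [0.352, 0.936, 0.001], [-0.004, 0.003, -1.0]]
wrist_force: [2.6, 0.4, 7.1]
opening: 0.0185
grip_force: 60.3
```

drive_effector:
  deltas:
    - {"jaw":0, "sx":-0.038, "sy":-0.126}
    - {"jaw":0, "sx":-0.022, "sy":-0.13}
    - {"jaw":0}

```text
clock: 9.8
position: [0.6123, -0.2333, 0.1304]
tcp_rot: [[-0.936, 0.352, 0.005], [0.352, 0.936, 0.001], [-0.004, 0.003, -1.0]]
wrist_force: [2.9, 0.1, 5.8]
opening: 0.0184
grip_force: 60.2
```

drive_effector:
  deltas:
    - {"jaw":0, "sx":-0.004, "sy":-0.13}
    - {"jaw":0, "sx":0.012, "sy":-0.13}
    - {"jaw":0}

```text
clock: 10.1
position: [0.6088, -0.243, 0.1305]
tcp_rot: [[-0.936, 0.351, 0.008], [0.351, 0.936, 0.006], [-0.005, 0.008, -1.0]]
wrist_force: [7.2, 5.6, 5.7]
opening: 0.0185
grip_force: 60.4
```

In the tool's units: -0.004 m is -0.08, 0.001 m is 0.02.

drive_effector:
  deltas:
    - {"jaw":0, "sx":0.02, "sy":-0.08}
    - {"jaw":0}

```text
clock: 10.3
position: [0.6086, -0.2432, 0.1305]
tcp_rot: [[-0.937, 0.348, 0.012], [0.348, 0.937, 0.012], [-0.007, 0.015, -1.0]]
wrist_force: [12.8, 13.9, 3.2]
opening: 0.0187
grip_force: 60.5
```

drive_effector:
  deltas:
    - {"jaw":0, "sx":0.02, "sy":-0.08}
    - {"jaw":0}

```text
clock: 10.5
position: [0.6085, -0.2434, 0.1305]
tcp_rot: [[-0.938, 0.346, 0.016], [0.346, 0.938, 0.018], [-0.009, 0.022, -1.0]]
wrist_force: [17.4, 20.3, 1.1]
opening: 0.0185
grip_force: 60.9
```

In the tool's units: 0.008 m is 0.16, 0.0065 m is 0.13.

drive_effector:
  deltas:
    - {"jaw":0, "sx":-0.04, "sy":0.16}
    - {"jaw":0, "sx":-0.012, "sy":0.13}
    - {"jaw":0}

```text
clock: 10.8
position: [0.6105, -0.2389, 0.1304]
tcp_rot: [[-0.936, 0.351, 0.005], [0.351, 0.936, -0.0], [-0.004, 0.001, -1.0]]
wrist_force: [3.3, -0.3, 5.7]
opening: 0.0183
grip_force: 60.8
```

```bash
python3 -c "
from h import *
P=np.array([[.6138,-.2202],[.6123,-.2333],[.5406,-.1768],[.5206,-.1959],[.5304,-.2582],[.6087,-.2431]])
s=np.linalg.lstsq(np.c_[2*P,np.ones(len(P))],(P**2).sum(1),rcond=None)[0];print(s[:2],np.sqrt(s[2]+s[0]**2+s[1]**2))
r=.05
R=np.array([[-.936,.352],[.352,.936]])
c=lambda a:r*np.array([np.cos(np.radians(a)),np.sin(np.radians(a))])
for a in np.arange(-22.5,330,22.5): print(a+22.5,(R.T@(c(a+22.5)-c(a))).round(4))"
```

```text
[ 0.56382847 -0.22104726] 0.049989206050463246
0.0 [0.0032 0.0192]
22.5 [0.0103 0.0166]
45.0 [0.0159 0.0114]
67.5 [0.019  0.0044]
90.0 [ 0.0192 -0.0032]
112.5 [ 0.0166 -0.0103]
135.0 [ 0.0114 -0.0159]
157.5 [ 0.0044 -0.019 ]
180.0 [-0.0032 -0.0192]
202.5 [-0.0103 -0.0166]
225.0 [-0.0159 -0.0114]
247.5 [-0.019  -0.0044]
270.0 [-0.0192  0.0032]
292.5 [-0.0166  0.0103]
315.0 [-0.0114  0.0159]
337.5 [-0.0044  0.019 ]
```

In the tool's units: 0.0196 m is 0.392, 0.002 m is 0.04.

drive_effector:
  deltas:
    - {"jaw":0, "sx":0.04, "sy":0.392}
    - {"jaw":0, "sx":0.206, "sy":0.332}
    - {"jaw":0, "sx":0.318, "sy":0.228}
    - {"jaw":0, "sx":0.38, "sy":0.088}
    - {"jaw":0, "sx":0.384, "sy":-0.064}
    - {"jaw":0, "sx":0.332, "sy":-0.206}
    - {"jaw":0, "sx":0.228, "sy":-0.318}
    - {"jaw":0, "sx":0.088, "sy":-0.38}

```text
clock: 11.6
position: [0.5184, -0.2, 0.1304]
tcp_rot: [[-0.937, 0.35, 0.005], [0.35, 0.937, 0.003], [-0.004, 0.004, -1.0]]
wrist_force: [7.5, 1.6, 2.2]
opening: 0.0184
grip_force: 60.6
```

In the tool's units: -0.0192 m is -0.384, -0.019 m is -0.38.

drive_effector:
  deltas:
    - {"jaw":0, "sx":-0.064, "sy":-0.384}
    - {"jaw":0, "sx":-0.206, "sy":-0.332}
    - {"jaw":0, "sx":-0.318, "sy":-0.228}
    - {"jaw":0, "sx":-0.38, "sy":-0.088}
    - {"jaw":0, "sx":-0.384, "sy":0.064}
    - {"jaw":0, "sx":-0.332, "sy":0.206}
    - {"jaw":0, "sx":-0.228, "sy":0.318}
    - {"jaw":0, "sx":-0.088, "sy":0.38}

```text
clock: 12.4
position: [0.6099, -0.241, 0.1303]
tcp_rot: [[-0.935, 0.354, 0.0], [0.354, 0.935, -0.002], [-0.001, -0.002, -1.0]]
wrist_force: [-6.3, -2.3, 11.9]
opening: 0.0181
grip_force: 61.6
```

In the tool's units: 0.0192 m is 0.384, -0.019 m is -0.38.

drive_effector:
  deltas:
    - {"jaw":0, "sx":0.064, "sy":0.384}
    - {"jaw":0, "sx":0.206, "sy":0.332}
    - {"jaw":0, "sx":0.318, "sy":0.228}
    - {"jaw":0, "sx":0.38, "sy":0.088}
    - {"jaw":0, "sx":0.384, "sy":-0.064}
    - {"jaw":0, "sx":0.332, "sy":-0.206}
    - {"jaw":0, "sx":0.228, "sy":-0.318}
    - {"jaw":0, "sx":0.088, "sy":-0.38}

```text
clock: 13.2
position: [0.5184, -0.2, 0.1304]
tcp_rot: [[-0.937, 0.35, 0.005], [0.35, 0.937, 0.003], [-0.004, 0.004, -1.0]]
wrist_force: [8.1, 1.3, 3.1]
opening: 0.0186
grip_force: 60.6
```

In the tool's units: -0.0192 m is -0.384, -0.019 m is -0.38.

drive_effector:
  deltas:
    - {"jaw":0, "sx":-0.064, "sy":-0.384}
    - {"jaw":0, "sx":-0.206, "sy":-0.332}
    - {"jaw":0, "sx":-0.318, "sy":-0.228}
    - {"jaw":0, "sx":-0.38, "sy":-0.088}
    - {"jaw":0, "sx":-0.384, "sy":0.064}
    - {"jaw":0, "sx":-0.332, "sy":0.206}
    - {"jaw":0, "sx":-0.228, "sy":0.318}
    - {"jaw":0, "sx":-0.044, "sy":0.17}

```text
clock: 14.0
position: [0.6053, -0.2491, 0.1304]
tcp_rot: [[-0.936, 0.352, 0.002], [0.352, 0.936, -0.002], [-0.003, -0.001, -1.0]]
wrist_force: [-1.4, -5.1, 8.7]
opening: 0.0184
grip_force: 61.2
```

drive_effector:
  deltas:
    - {"jaw":0}
    - {"jaw":0}

```text
clock: 14.2
position: [0.606, -0.248, 0.1304]
tcp_rot: [[-0.936, 0.351, 0.005], [0.351, 0.936, 0.001], [-0.004, 0.002, -1.0]]
wrist_force: [2.8, 0.3, 6.4]
opening: 0.0179
grip_force: 61.0
```

```bash
python3 -c "
from h import *
s=env.get_state();p=s['position'];print(np.degrees(np.arctan2(p[1]+.2210,p[0]-.5638)),tool(.6087-p[0],-.2431-p[1]),p)"
```

```text
-32.66079963426531 [-0.0008  0.0056  0.    ] [ 0.60597759 -0.2480368   0.13042543]
```

In the tool's units: 0.0056 m is 0.112, -0.0008 m is -0.016.

drive_effector:
  deltas:
    - {"jaw":0, "sx":-0.016, "sy":0.112}
    - {"jaw":0}
    - {"jaw":0}

```text
clock: 14.5
position: [0.6082, -0.2441, 0.1305]
tcp_rot: [[-0.936, 0.352, 0.004], [0.352, 0.936, -0.001], [-0.004, 0.001, -1.0]]
wrist_force: [3.7, -2.3, 6.1]
opening: 0.0184
grip_force: 60.9
```

```bash
python3 -c "
from h import *
s=env.get_state();p=s['position'];print(np.degrees(np.arctan2(p[1]+.2210,p[0]-.5638)),tool(.6087-p[0],-.2431-p[1]),p)"
```

```text
-27.492639127871264 [-0.0001  0.0011  0.    ] [ 0.60822165 -0.24411719  0.13045016]
```

In the tool's units: 0.0013 m is 0.026, -0.0003 m is -0.006.

drive_effector:
  deltas:
    - {"jaw":0, "sx":-0.006, "sy":0.026}
    - {"jaw":0}
    - {"jaw":0}
    - {"jaw":0}

```text
clock: 14.9
position: [0.6085, -0.2435, 0.1304]
tcp_rot: [[-0.936, 0.353, 0.004], [0.353, 0.936, -0.002], [-0.004, -0.0, -1.0]]
wrist_force: [2.4, -3.2, 6.5]
opening: 0.0184
grip_force: 61.0
```

```bash
python3 -c "
from h import *
s=env.get_state();p=s['position'];print(np.degrees(np.arctan2(p[1]+.2210,p[0]-.5638)),tool(.6087-p[0],-.2431-p[1]),p)
t,_=snapshot('top'); s,_=snapshot('side')
c=lambda p,u,v:cv2.resize(p[v:v+75,u:u+100,::-1],(400,300),interpolation=cv2.INTER_CUBIC)
cv2.imwrite('pics/c3.png',np.vstack([np.hstack([c(t,190,195),c(t,300,195)]),np.hstack([c(s,200,170),c(s,270,250)])]))"
```

```text
-26.747795944486185 [-0.      0.0005 -0.    ] [ 0.60850375 -0.24353039  0.13043556]
```

View pics/c3.png

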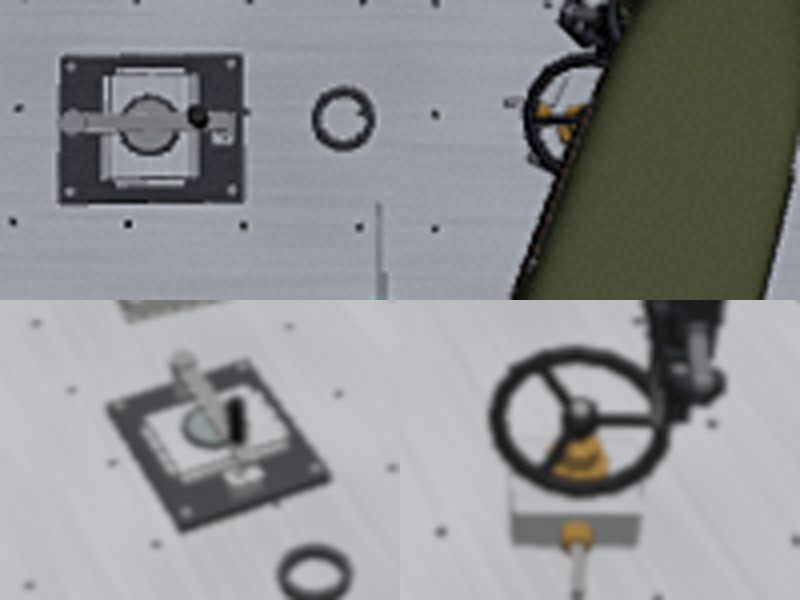

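The bar is still shut, with its knob at (198,117). The crank is gripped at about (700,385) in the side crop, and needs one last 0.5 mm nudge.

In the tool's units: 0.0006 m is 0.012.

drive_effector:
  deltas:
    - {"jaw":0, "sy":0.012}
    - {"jaw":0}
    - {"jaw":0}
    - {"jaw":0}

```text
clock: 15.4
position: [0.6087, -0.2432, 0.1304]
tcp_rot: [[-0.936, 0.353, 0.003], [0.353, 0.936, -0.002], [-0.004, -0.001, -1.0]]
wrist_force: [1.4, -3.4, 6.4]
opening: 0.0184
grip_force: 61.0
```

```bash
python3 -c "
from h import *
p=env.get_state()['position'];a=np.degrees(np.arctan2(p[1]+.2210,p[0]-.5638));print(a)
if abs(a+26.2)<.8: print(job_done())"
```

```text
-26.31584461263187
the job is handed in; nothing more can be done
None
```

The job is handed in: the keeper bar is shut past its detent and released, and the valve was closed to its stop and backed off two turns (within about 0.1° by the measured tool position), with the crank handle still gripped; no verdict came back.

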